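Switch the workshop heater on and click its heat wheel up

ROBOT

A 7-joint arm with a two-finger parallel gripper is mounted at the origin on the work surface. World frame = base frame: x ahead of the robot, y to its left, z up, the work surface at z = 0. Lengths are in mm, angles in rad, forces in N, time in s.
With the tool pointing down it reaches from about 400 to 875 mm from the base axis. Payload 4.4 kg.
Tool frame: the origin (TCP) lies on the centre line of the jaws, within the pads' length; the fingertips stand 19 mm ahead of it and the grasp point (between the pads) is the TCP; z points along the fingers, y is the line along which they close (so a half turn about z gives the same grasp; the last joint's range is limited). The gripper opens to 85 mm and grips with 20 to 120 N. Pads are 22 mm wide; open, the fingers measure 114 mm over their backs; the gripper's body (76 mm by 85 mm) begins 54 mm behind the grasp point. The pads swing forward as they close: fully open they stand 13 mm farther back than shut.
Start: joints at [-1.262, 0.628, 0.038, 1.517, -0.027, 0.996, -0.02], TCP at [237.934, 604.901, 228.813] pointing down, gripper open.
Joint ranges: [-3.06, 3.06], [-0.37, 2.12], [-1.25, 1.32], [0.18, 2.47], [-1.1, 4.24], [0.23, 1.98], [-2.94, 2.94]. Speed limits (rad/s): [2.57, 2.57, 3.14, 3.14, 3.14, 3.14, 3.14].

INTERFACE

Orientations are given as [roll, pitch, yaw] about the fixed x, y, z axes, in that order (R = Rz(yaw) Ry(pitch) Rx(roll)).
In Python, from cell import ctrl, viewer, silhouettes gives the robot as it stands.
- The arm moves only by the shell command python3 -m creep 'ROWS'. ROWS is JSON, a list of rows, each an object with "jaw": the gripper command: -1 is shut, 1 is fully open, values between are in proportion; "xyz": the shift along the tool's x, y, z in mm, a list of three; "angular": the turn, a rotation vector about the tool's x, y, z in rad, a list of three. In form: [{"jaw": jaw, "xyz": [tx, ty, tz], "angular": [rx, ry, rz]}, ...]. A call has 1 to 12 rows; each row is the pose to reach, as a shift and turn from the pose commanded when the call began, along the tool's axes at that moment; what a row does not reach only later rows make up. A row lasts 1/8 s, in which the tool goes at most 62.5 mm and 10.7 degrees, less where a joint would pass 70% of its speed; a pose out of reach is approached as far as the arm can. A call with a gripper value outside its range is refused whole. The fingers move at their own pace and stop on an object; the grip force is fixed at half the most. Time passes only in rows, so rows that repeat a pose let the fingers close. It gives the time, the measured TCP pose, the force, the opening and the grip force at its end, in the units of the state.
- ctrl.read_state(): the state, without advancing time (a new reading comes with each control period).
- viewer.get_image(name): name is "scene" or "top"; returns (picture, depth): 420x560x3 uint8, red, green, blue; 420x560 float32, mm along the optical axis (not along the pixel's ray), 0 where there is no reading.
- viewer.camera_model(name): a dict with "fx", "fy", "cx", "cy" (pixels), "T" (4x4, takes a point from camera to world coordinates). Camera axes: x right, y down, z forward; pixel columns grow to the right and rows downward; lengths in mm; the calibration is good to about 2 mm. A picture is of the moment at which its call begins. camera_model takes no time and is no camera call.
- ctrl.finish_job(): hands the job in; it is judged then, once.
Trained networks look in the newest picture that a camera, given by its name, has taken for a name from the list of things; names that differ only in an ending like _2 or _b are one class to them, and where a whole thing is asked for, a point or a joint stands for the part that bears it (a point fixed in the world has none). Each returns a list of dicts, best first, with "score" (0 to 1); they miss things now and then, are a little off and sometimes report something else, mostly with a low value. They report only what shows in the picture. A call takes as long as a camera call.
- silhouettes(camera, target): "pixels" (420x560 bool, what is visible of it) and "xy" ([column, row] in pixels, amid what is visible of it).
The state is a dict: "clock": time; "qpos": joint angles; "qd": joint speeds; "tau": joint torques, N m; "eef_pos": TCP position; "tool_rot": TCP orientation; "force": force on the tool from outside, world axes, zero at the start; "torque": the same for the moment, N m; "width": finger opening in mm; "gripper_force": force on a finger pad.
Only numpy, scipy, OpenCV 4.12 (cv2) and the standard library are available. Lean on these libraries where they do the work, as an engineer would, in place of code of your own. Each camera call takes 0.05 s, during which the arm holds its last target. There are 200 camera calls.

TASK

Get the red fan heater going: press the raised near end of its green rocker switch so that it stays on, and with a fingertip roll the knurled heat wheel on the heater's top away, click by click, until the broad orange stripe clicks home between the two white index marks. Use nothing but the fingers on the heater, and leave it and everything around it standing where they are.

Things in the scene. Friction and masses are not known exactly. Their poses are not given: they have to be found in the camera images.
- heater: Red fan heater standing loose on the bench (1.9 kg, rubber feet), 170 mm deep (x) by 250 mm wide (y), top at 190 mm. Origin under its centre; z up; x points out of the round wire grille, away from the robot to within 25 degrees. Controls lie in a grey panel along the near (-x) edge of the top; a carrying handle (bar along y, 52 mm to +x of the centre) rises 40 mm above the top.
- heat_wheel (a joint): Angle of the knurled heat wheel, rad: a thumbwheel on a horizontal axis along the heater's y. Grows as its top rolls towards the heater's +x (away from the robot). Notches at 0, 0.419, 0.838, 1.257, 1.676 (orange stripe at the index marks) and 2.094, then stops; it starts in the second, third or fourth, and snaps into the nearest notch when let go. About 0.07 N m (2.2 N along the rim) leaves a notch.
- wheel_crown (a point): Highest point of the heat wheel, mid-width, fixed to the heater at its x -30, y +58, z 201 mm; axes as the heater's. Wheel radius 30 mm, 24 mm wide; its upper 11 mm stand out of the top between two fixed black cheeks that end 3.5 mm below the crown and bear the white index marks, so it can be stroked, not gripped. A click is 12.6 mm along the rim. Stripes: first notch blue, fifth broad orange, others white.
- rocker (a joint): Angle of the green rocker switch, rad: 0 = off (near, -x end raised), 0.40 = on (near end down). It snaps over the middle (0.20) and stays in either position; about 2 N near its end turns it.
- rocker_near_end (a point): Where to press the rocker while it is off: top face near its raised near end, fixed to the heater at heater x -43, y -62, z 202 mm. The rocker's face is 34 mm long (x) by 24 mm wide (y), its pivot 13 mm to +x of this point; pressed on, the face here lies about 5 mm lower.
- spray_can: Green spray can with a white label, 66 mm across, 185 mm high, stands beside the heater. Origin under its centre. Leave alone.
- glue_bottle: White glue bottle, 60 mm across, 170 mm high, stands beside the heater. Origin under its centre. Leave alone.
- screw_carton: Red carton of screws, 115 x 70 x 55 mm high, beside the heater. Origin under its centre. Leave alone.
- tape_measure: Yellow tape measure, 72 x 36 x 70 mm high, on the robot's side of the heater. Origin under its centre. Leave alone.
- paint_tin: Steel paint tin with a blue band, 100 mm across, 120 mm high, on the left. Origin under its centre. Leave alone.
- mug: White mug, 80 mm across, 95 mm high, on the right near the robot. Origin under its centre. Leave alone.
- screwdriver: Red-handled screwdriver, 210 mm long, lying on the right. Leave alone.

How it is judged:
By the outcome, as a careful person would: the job done as asked, in the order asked, and still so for the second after the job is handed in, with the robot touching nothing.
It also fails if it takes over 48 s, if anything falls off the work surface, if the arm or the gripper's body presses on something with over 40 N, if the wrist force passes 120 N, or if a joint passes its speed limit or range.

## Working session

There is one attempt and no reset: what is moved stays moved. The work goes in short steps, Python scripts to look and compute and a shell command to move; the robot and the scene stay as the last step left them, time stands still between calls to the robot, and variables do not carry over. Pictures are saved under pics/ and viewed, at most 10 in all, crops included, and the job is handed in when it is done.

```bash
mkdir -p pics; ls; cat > h.py <<'E'
import numpy as np, cv2
from cell import ctrl, viewer, silhouettes
def pts(cam,depth,mask=None):
    m=viewer.camera_model(cam); T=np.array(m["T"])
    ok=depth>0
    if mask is not None: ok&=mask
    v,u=np.nonzero(ok); z=depth[v,u]
    P=np.c_[(u-m["cx"])/m["fx"]*z,(v-m["cy"])/m["fy"]*z,z]
    return P@T[:3,:3].T+T[:3,3],u,v
def proj(cam,p):
    m=viewer.camera_model(cam); T=np.array(m["T"])
    q=(np.atleast_2d(p)-T[:3,3])@T[:3,:3]
    return np.c_[q[:,0]/q[:,2]*m["fx"]+m["cx"],q[:,1]/q[:,2]*m["fy"]+m["cy"]]
E
python3 - <<'E'
from h import *
for c in("scene","top"):
    im,d=viewer.get_image(c); cv2.imwrite(f"pics/{c}0.png",im[:,:,::-1]); np.save(f"pics/{c}0.npy",d)
    print(c,np.round(viewer.camera_model(c)["T"],2).tolist(),viewer.camera_model(c)["fx"])
    for n in("heater","heat_wheel","rocker"):
        for s in silhouettes(c,n)[:2]:
            P,u,v=pts(c,d,s["pixels"]); print(n,round(s["score"],2),s["xy"],len(P),np.median(P,0).round(1) if len(P) else '')
s=ctrl.read_state(); print(s)
E
```

```text
pics
scene [[-0.69, -0.48, 0.54, -492.55], [-0.72, 0.47, -0.51, 897.17], [-0.01, -0.74, -0.67, 1369.07], [0.0, 0.0, 0.0, 1.0]] 542.7235223206346
heater 0.6 [268.7, 204.5] 3460 [514.4  -6.6 127.7]
top [[0.0, -0.99, 0.12, 290.17], [-1.0, -0.0, 0.02, -33.76], [-0.02, -0.12, -0.99, 1812.28], [0.0, 0.0, 0.0, 1.0]] 537.803253290077
heater 0.7 [299.9, 183.9] 4780 [580.4 -70.7 186.9]
heat_wheel 0.51 [282.4, 191.9] 117 [559.9 -12.5 195.3]
rocker 0.39 [317.2, 193.2] 83 [ 560.8 -131.4  196.8]
{'clock': 0.4, 'qpos': array([-1.26179687,  0.62855958,  0.03848023,  1.51756962, -0.02701126,
        0.99629839, -0.02000676]), 'qd': array([-7.51323395e-05, -2.49267549e-03, -6.48926361e-04, -2.08909234e-03,
        1.71147549e-03,  9.97307306e-04,  3.26377448e-05]), 'tau': array([-7.91649800e-04, -5.62672269e+01,  1.22399691e+00, -1.93480432e+01,
        1.08929825e-02,  4.21169330e-03, -1.34716754e-05]), 'eef_pos': array([237.88592677, 604.7998036 , 228.6551848 ]), 'tool_rot': array([-3.14127480e+00, -4.12370969e-05,  2.76676746e+00]), 'force': array([0.57764391, 0.74084629, 0.26318759]), 'torque': array([ 0.03975414,  0.03238483, -0.01441096]), 'gripper_force': 0.0, 'width': 85.34263795084021}
```

View images.

```bash
python3 - <<'E'
import cv2,numpy as np
a=cv2.imread("pics/scene0.png");b=cv2.imread("pics/top0.png")
c=cv2.resize(b[140:240,230:370],(560,400),interpolation=cv2.INTER_CUBIC)
e=cv2.resize(a[120:300,180:360],(400,400),interpolation=cv2.INTER_CUBIC)
cv2.imwrite("pics/m1.png",np.hstack([cv2.resize(b,(400,300)),cv2.resize(a,(400,300))]))
cv2.imwrite("pics/m2.png",cv2.resize(np.hstack([c,e]),(800,333)))
E
```

```text
(no output)
```

View pics/m1.png

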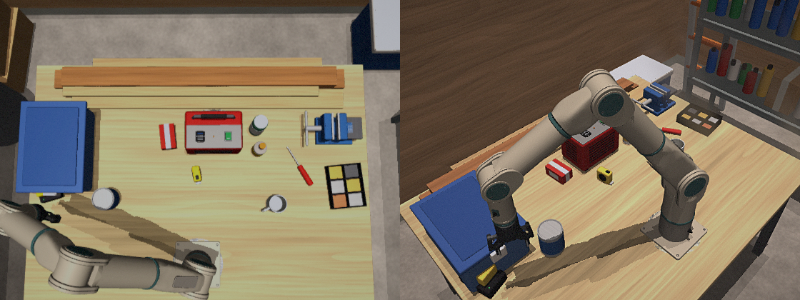

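View pics/m2.png

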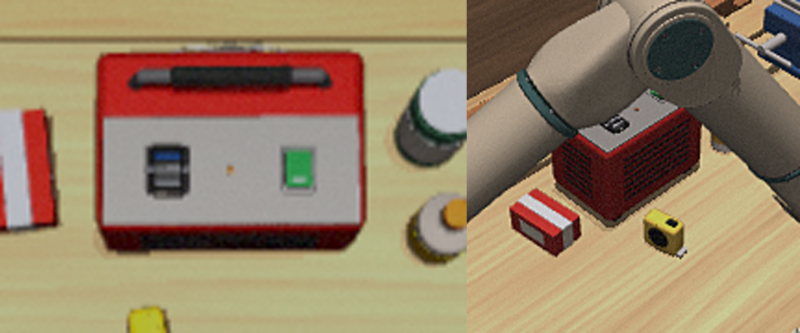

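```bash
python3 - <<'E'
from h import *
im=cv2.imread("pics/top0.png")[:,:,::-1]; d=np.load("pics/top0.npy")
P,u,v=pts("top",d)
k=(P[:,2]>178)&(P[:,2]<200)&(abs(P[:,0]-580)<130)&(abs(P[:,1]+70)<150)
Q=P[k]; print(np.median(Q,0), cv2.minAreaRect(Q[:,:2].astype(np.float32)))
# remove can: keep comp
m=np.zeros(d.shape,np.uint8); m[v[k],u[k]]=1
n,l,st,c=cv2.connectedComponentsWithStats(m); i=1+st[1:,4].argmax(); 
kk=k.copy(); kk[k]=l[v[k],u[k]]==i
R=P[kk]; print(st[i], cv2.minAreaRect(R[:,:2].astype(np.float32)), np.median(R[:,2]))
# handle
k=(P[:,2]>215)&(P[:,2]<240)&(abs(P[:,0]-620)<80)&(abs(P[:,1]+70)<130); H=P[k]
print("handle",len(H),H.mean(0),cv2.fitLine(H[:,:2].astype(np.float32),1,0,.01,.01).ravel())
# panel lower-left edges via gray
gm=(abs(im[...,0].astype(int)-im[...,2])<25)&(im[...,0]>110)
PP,uu,vv=pts("top",d,gm); k=(PP[:,2]>180)&(PP[:,2]<200)&(abs(PP[:,0]-560)<100)&(abs(PP[:,1]+70)<130)
print("panel",cv2.minAreaRect(PP[k][:,:2].astype(np.float32)))
for n in("spray_can","glue_bottle","tape_measure","screw_carton","paint_tin"):
    for s in silhouettes("top",n)[:1]:
        A,_,_=pts("top",d,s["pixels"]); print(n,round(s["score"],2),np.median(A,0).round())
big=cv2.resize(im[178:208,255:345,::-1],(800,267),interpolation=cv2.INTER_CUBIC); cv2.imwrite("pics/m3.png",big)
E
```

```text
[583.82194532 -67.78499569 187.26529328] ((590.4927978515625, -70.36504364013672), (166.5557403564453, 246.79212951660156), 0.02684207446873188)
[ 259  156   81   54 3804] ((590.4927978515625, -70.36504364013672), (166.5557403564453, 246.79212951660156), 0.02684207446873188) 187.26529327817593
handle 294 [642.92929415 -68.84732706 224.7323187 ] [ 3.3411481e-03 -9.9999440e-01  6.4286890e+02 -1.3234659e+02]
panel ((564.056396484375, -70.58952331542969), (98.5608139038086, 233.1848907470703), 0.19975680112838745)
spray_can 0.93 [ 617. -265.  176.]
glue_bottle 0.81 [ 517. -272.  113.]
tape_measure 0.79 [409.   5.  61.]
screw_carton 0.6 [582. 141.  52.]
paint_tin 0.58 [296. 407. 112.]
```

View pics/m3.png

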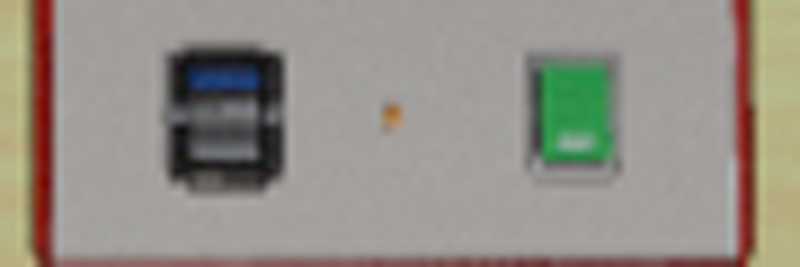

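The top picture shows the heater square to the robot, at about (590.5, -70.4) mm with yaw near 0. The blue stripe sits one notch past the marks in m3 (225,75), against marks at row 113. So the wheel is in the second notch and needs 3 clicks. I'll do the rocker first.

```bash
python3 -m creep '[{"jaw":-1,"xyz":[0,0,-60],"angular":[0,0,0]},{"jaw":-1,"xyz":[-549,-576,-71],"angular":[0,0,-0.375]},{"jaw":-1,"xyz":[-549,-576,-71],"angular":[0,0,-0.375]},{"jaw":-1,"xyz":[-549,-576,-71],"angular":[0,0,-0.375]},{"jaw":-1,"xyz":[-549,-576,-71],"angular":[0,0,-0.375]},{"jaw":-1,"xyz":[-549,-576,-71],"angular":[0,0,-0.375]},{"jaw":-1,"xyz":[-549,-576,-71],"angular":[0,0,-0.375]},{"jaw":-1,"xyz":[-549,-576,-71],"angular":[0,0,-0.375]},{"jaw":-1,"xyz":[-549,-576,-71],"angular":[0,0,-0.375]},{"jaw":-1,"xyz":[-549,-576,-71],"angular":[0,0,-0.375]},{"jaw":-1,"xyz":[-549,-576,-71],"angular":[0,0,-0.375]},{"jaw":-1,"xyz":[-549,-576,-71],"angular":[0,0,-0.375]}]'; python3 -c "
from h import *
s=ctrl.read_state();print(s['eef_pos'],s['tool_rot'],s['force'],s['clock'])"
```

```text
clock: 2.15
eef_pos: [497.9, -33.6, 298.7]
tool_rot: [3.141, 0.001, -3.141]
force: [0.5, 1.0, 0.5]
width: 0.0
gripper_force: 0.0
[497.85128354 -33.60442021 298.74269981] [ 3.14127665e+00  1.20314385e-03 -3.14109815e+00] [0.50868235 1.00717522 0.45020063] 2.15
```

```bash
python3 -m creep '[{"jaw":-1,"xyz":[-40,-99,0],"angular":[0,0,0]},{"jaw":-1,"xyz":[-40,-99,0],"angular":[0,0,0]},{"jaw":-1,"xyz":[-40,-99,40],"angular":[0,0,0]},{"jaw":-1,"xyz":[-40,-99,60],"angular":[0,0,0]},{"jaw":-1,"xyz":[-40,-99,65],"angular":[0,0,0]},{"jaw":-1,"xyz":[-40,-99,65],"angular":[0,0,0]}]'; python3 - <<'E'
from h import *
s=ctrl.read_state(); e=s['eef_pos']; print(e,s['tool_rot'],s['force'])
im,d=viewer.get_image("top"); im2,_=viewer.get_image("scene")
print(proj("top",[e-[0,0,19]]),proj("top",[[560.5,-12.4,201],[547.5,-132.4,202]]),proj("scene",[e-[0,0,19],[560.5,-12.4,201],[547.5,-132.4,202]]))
a=cv2.resize(im[160:235,250:350,::-1],(400,300),interpolation=cv2.INTER_CUBIC);b=cv2.resize(im2[120:240,200:360,::-1],(400,300),interpolation=cv2.INTER_CUBIC)
cv2.imwrite("pics/m4.png",np.hstack([a,b]))
E
```

```text
clock: 2.9
eef_pos: [537.4, -130.8, 233.7]
tool_rot: [-3.142, 0.001, -3.141]
force: [-0.8, 0.1, -0.4]
width: -0.1
gripper_force: 0.0
[ 537.44918056 -130.77487199  233.72172006] [-3.14150792e+00  5.54934175e-04 -3.14127284e+00] [-0.83378274  0.0618506  -0.42129387]
[[319.24445759 197.7006501 ]] [[279.8791586  190.82161684]
 [319.51296453 195.06032294]] [[289.77214227 168.68000416]
 [259.67429693 184.19669309]
 [288.02860278 170.07339416]]
```

View pics/m4.png

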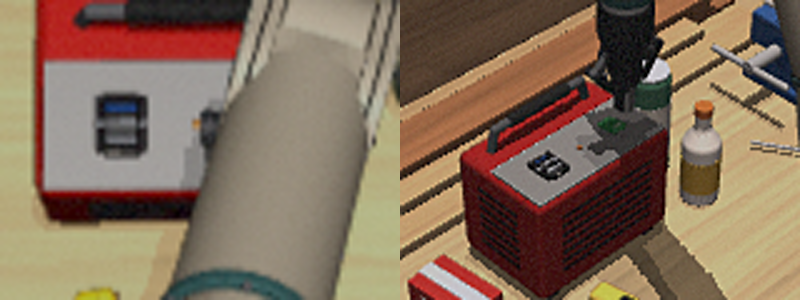

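The scene view shows the shut fingertips right over the rocker's near end (right crop 625,100), and the wheel is free of the hand in the top view. I'll press down in small steps.

```bash
python3 -m creep '[{"jaw":-1,"xyz":[0,-1,6],"angular":[0,0,0]},{"jaw":-1,"xyz":[0,-1,11],"angular":[0,0,0]},{"jaw":-1,"xyz":[0,-1,14],"angular":[0,0,0]}]'; python3 -m creep '[{"jaw":-1,"xyz":[0,0,1.5],"angular":[0,0,0]},{"jaw":-1,"xyz":[0,0,3],"angular":[0,0,0]}]';
```

```text
clock: 3.38
eef_pos: [537.0, -131.7, 218.9]
tool_rot: [3.141, -0.0, -3.141]
force: [-0.6, 0.4, -0.1]
width: -0.4
gripper_force: 0.0
clock: 3.62
eef_pos: [537.2, -131.8, 216.2]
tool_rot: [3.142, 0.0, -3.141]
force: [-0.7, 0.0, 0.9]
width: -0.2
gripper_force: 0.0
```

```bash
python3 -m creep '[{"jaw":-1,"xyz":[0,0,1],"angular":[0,0,0]},{"jaw":-1,"xyz":[0,0,2],"angular":[0,0,0]}]'; python3 -m creep '[{"jaw":-1,"xyz":[0,0,1],"angular":[0,0,0]},{"jaw":-1,"xyz":[0,0,1],"angular":[0,0,0]}]';
```

```text
clock: 3.88
eef_pos: [537.2, -131.8, 214.3]
tool_rot: [-3.142, 0.0, -3.141]
force: [-0.9, 0.0, -0.7]
width: -0.6
gripper_force: 0.0
clock: 4.12
eef_pos: [537.1, -131.8, 213.2]
tool_rot: [3.142, -0.0, -3.141]
force: [0.1, 0.4, 0.1]
width: 0.1
gripper_force: 0.0
```

```bash
python3 - <<'E'
from h import *
im2,_=viewer.get_image("scene")
b=cv2.resize(im2[140:200,240:320,::-1],(800,600),interpolation=cv2.INTER_CUBIC)
cv2.imwrite("pics/m5.png",b)
print(((proj("scene",[[547.5,-132.4,202],[560.5,-132.4,199],[537,-131.8,194]])-[240,140])*10).round())
E
```

```text
[[480. 301.]
 [454. 291.]
 [500. 333.]]
```

View pics/m5.png

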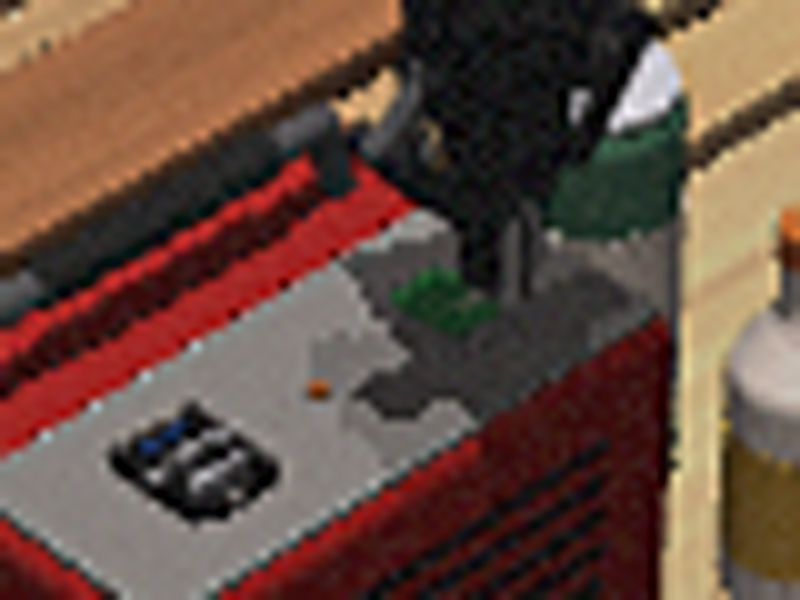

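The tip (500,290 in the crop) stands just short of the rocker and missed its near end. I'll lift, go 7 mm farther and press again.

```bash
python3 -m creep '[{"jaw":-1,"xyz":[0,0,-14],"angular":[0,0,0]},{"jaw":-1,"xyz":[-7,0,-14],"angular":[0,0,0]},{"jaw":-1,"xyz":[-7,0,-10],"angular":[0,0,0]},{"jaw":-1,"xyz":[-7,0,-8],"angular":[0,0,0]}]'; python3 -m creep '[{"jaw":-1,"xyz":[0,0,1.5],"angular":[0,0,0]},{"jaw":-1,"xyz":[0,0,3],"angular":[0,0,0]}]';python3 -m creep '[{"jaw":-1,"xyz":[0,0,1],"angular":[0,0,0]},{"jaw":-1,"xyz":[0,0,2],"angular":[0,0,0]}]'
```

```text
clock: 4.68
eef_pos: [543.8, -131.7, 220.7]
tool_rot: [3.141, -0.001, -3.141]
force: [-0.4, -0.7, 0.6]
width: -0.0
gripper_force: 0.0
clock: 4.92
eef_pos: [543.9, -131.8, 218.0]
tool_rot: [3.142, -0.0, -3.142]
force: [-0.5, 0.4, 0.7]
width: -0.1
gripper_force: 0.0
clock: 5.18
eef_pos: [544.1, -131.8, 216.3]
tool_rot: [-3.142, 0.0, -3.141]
force: [0.1, -0.0, 0.1]
width: -0.1
gripper_force: 0.0
```

```bash
python3 -m creep '[{"jaw":-1,"xyz":[0,0,0.7],"angular":[0,0,0]},{"jaw":-1,"xyz":[0,0,1.5],"angular":[0,0,0]}]';python3 -m creep '[{"jaw":-1,"xyz":[0,0,0.7],"angular":[0,0,0]},{"jaw":-1,"xyz":[0,0,1.5],"angular":[0,0,0]}]'; python3 - <<'E'
from h import *
im2,_=viewer.get_image("scene")
b=cv2.resize(im2[150:190,260:310,::-1],(750,600),interpolation=cv2.INTER_CUBIC)
b=np.clip(b.astype(float)*1.8,0,255).astype(np.uint8)
cv2.imwrite("pics/m6.png",b)
E
```

```text
clock: 5.42
eef_pos: [544.2, -131.8, 214.8]
tool_rot: [-3.142, 0.0, -3.141]
force: [0.1, -0.0, -0.5]
width: 0.2
gripper_force: 0.0
clock: 5.68
eef_pos: [544.2, -131.8, 213.3]
tool_rot: [-3.142, 0.0, -3.141]
force: [-0.3, -0.1, -0.5]
width: -0.2
gripper_force: 0.0
```

View pics/m6.png

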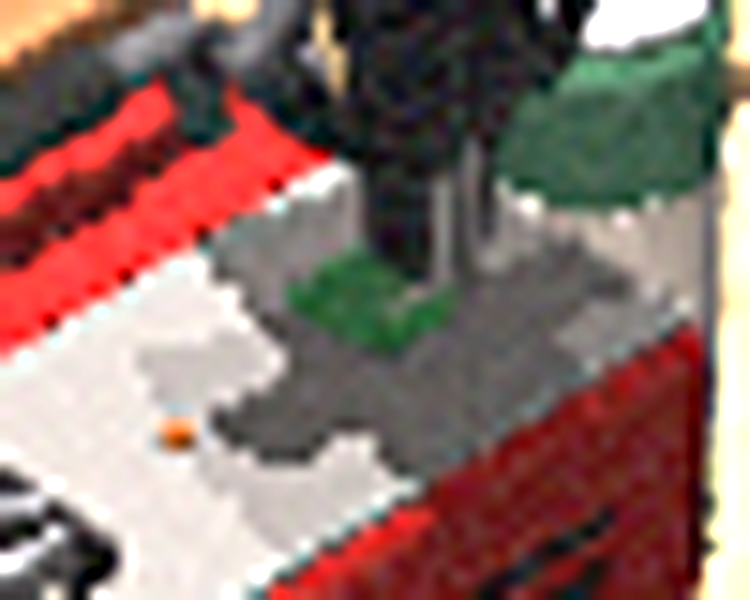

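The tip's lower edge (445,280) is about 3.5 px above where it should be. The tips are therefore roughly 10 mm higher than assumed and haven't touched yet. I'll back off 3 mm in x and keep going down.

```bash
python3 -m creep '[{"jaw":-1,"xyz":[3,0,1.5],"angular":[0,0,0]},{"jaw":-1,"xyz":[3,0,3],"angular":[0,0,0]}]';python3 -m creep '[{"jaw":-1,"xyz":[0,0,1],"angular":[0,0,0]},{"jaw":-1,"xyz":[0,0,2],"angular":[0,0,0]}]';python3 -m creep '[{"jaw":-1,"xyz":[0,0,1],"angular":[0,0,0]},{"jaw":-1,"xyz":[0,0,2],"angular":[0,0,0]}]'
```

```text
clock: 5.98
eef_pos: [540.8, -131.8, 210.2]
tool_rot: [3.142, -0.0, -3.142]
force: [-0.3, -0.6, -0.4]
width: -0.0
gripper_force: 0.0
clock: 6.22
eef_pos: [541.2, -131.8, 208.2]
tool_rot: [3.142, 0.0, -3.141]
force: [0.0, 0.2, 0.2]
width: 0.1
gripper_force: 0.0
clock: 6.48
eef_pos: [541.1, -131.8, 206.2]
tool_rot: [3.142, -0.0, -3.141]
force: [0.2, -0.9, 0.6]
width: -0.0
gripper_force: 0.0
```

```bash
python3 - <<'E'
from h import *
im,d=viewer.get_image("scene"); P,u,v=pts("scene",d); s=ctrl.read_state()['eef_pos']
k=(abs(P[:,0]-s[0])<30)&(abs(P[:,1]-s[1])<30)&(P[:,2]<260)
for a,b,p in zip(u[k],v[k],P[k]):
    if 196<p[2]<222: print(a,b,p.round(),im[b,a])
E
```

```text
293 165 [ 538. -147.  222.] [42 40 40]
286 167 [ 547. -122.  221.] [24 12 18]
287 167 [ 544. -124.  222.] [14  8 12]
283 168 [ 567. -127.  203.] [21 56 25]
285 168 [ 545. -116.  221.] [17 18 23]
287 168 [ 541. -121.  221.] [26 24 26]
289 168 [ 535. -125.  222.] [51 53 48]
292 168 [ 534. -138.  216.] [62 59 58]
282 169 [ 562. -118.  206.] [21 44 26]
283 169 [ 565. -126.  200.] [ 9 45 14]
284 169 [ 561. -127.  202.] [32 56 36]
285 169 [ 562. -132.  198.] [23 40 26]
286 169 [ 542. -117.  219.] [12 23  9]
287 169 [ 541. -121.  216.] [3 0 9]
289 169 [ 533. -123.  220.] [55 53 54]
290 169 [ 536. -131.  214.] [72 71 69]
291 169 [ 534. -134.  213.] [40 39 39]
292 169 [ 531. -135.  215.] [62 61 57]
281 170 [ 566. -117.  200.] [26 56 33]
282 170 [ 563. -119.  201.] [22 53 32]
283 170 [ 562. -122.  199.] [30 51 35]
284 170 [ 557. -122.  203.] [30 57 33]
285 170 [ 557. -127.  199.] [47 65 48]
286 170 [ 549. -124.  206.] [57 64 53]
287 170 [ 545. -125.  208.] [30 43 34]
288 170 [ 536. -121.  215.] [48 42 43]
289 170 [ 536. -125.  213.] [67 64 63]
290 170 [ 533. -128.  213.] [74 67 71]
291 170 [ 533. -132.  210.] [39 37 29]
282 171 [ 563. -119.  196.] [27 52 36]
283 171 [ 554. -115.  204.] [26 55 32]
284 171 [ 556. -121.  199.] [25 53 33]
285 171 [ 554. -125.  198.] [11 44 21]
286 171 [ 549. -124.  202.] [34 64 36]
287 171 [ 549. -129.  199.] [21 54 25]
289 171 [ 538. -128.  206.] [66 64 62]
295 171 [ 532. -151.  196.] [55 57 51]
284 172 [ 553. -118.  198.] [15 53 29]
285 172 [ 551. -121.  198.] [31 53 34]
287 172 [ 546. -126.  198.] [36 56 39]
290 172 [ 539. -133.  198.] [51 52 50]
296 172 [ 525. -149.  197.] [56 48 51]
290 173 [ 537. -131.  196.] [55 56 50]
295 175 [ 515. -134.  198.] [59 56 55]
```

```bash
for i in 1 2 3; do python3 -m creep '[{"jaw":-1,"xyz":[0,0,0.8],"angular":[0,0,0]},{"jaw":-1,"xyz":[0,0,1.5],"angular":[0,0,0]}]' | grep -E "pos|force:" | head -2; done
```

```text
eef_pos: [541.2, -131.8, 204.8]
force: [-0.3, 0.7, 0.6]
eef_pos: [541.1, -131.8, 203.2]
force: [0.1, -0.0, 0.7]
eef_pos: [541.1, -131.8, 201.7]
force: [-0.2, -0.2, -0.1]
```

```bash
for i in 1 2 3; do python3 -m creep '[{"jaw":-1,"xyz":[0,0,0.7],"angular":[0,0,0]},{"jaw":-1,"xyz":[0,0,1.3],"angular":[0,0,0]}]' | grep -E "pos|force:" | head -2; done; python3 - <<'E'
from h import *
im2,_=viewer.get_image("scene")
b=cv2.resize(im2[140:190,255:315,::-1],(720,600),interpolation=cv2.INTER_CUBIC)
b=np.clip(b.astype(float)*1.8,0,255).astype(np.uint8)
cv2.imwrite("pics/m7.png",b)
E
```

```text
eef_pos: [541.1, -131.8, 200.6]
force: [-1.2, 0.4, 2.2]
eef_pos: [540.9, -131.8, 199.6]
force: [0.1, 0.3, 1.2]
eef_pos: [541.0, -131.9, 197.8]
force: [-0.8, 0.1, 4.1]
```

View pics/m7.png

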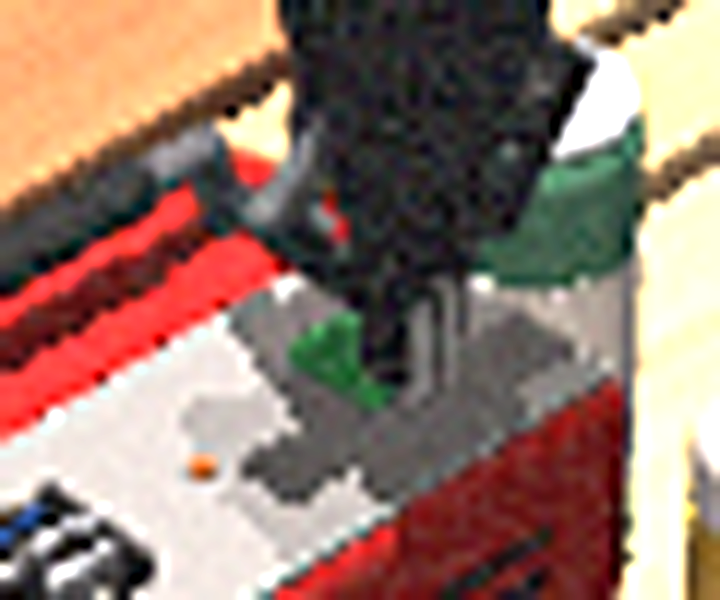

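Contact came at about TCP z 201, so the shut tips are roughly level with the TCP. The far end of the rocker (330,330) now looks raised. I'll press a little more, then move over to the wheel and check.

```bash
for i in 1 2; do python3 -m creep '[{"jaw":-1,"xyz":[0,0,0.7],"angular":[0,0,0]},{"jaw":-1,"xyz":[0,0,1],"angular":[0,0,0]}]' | grep -E "pos|force:" | head -2; done
```

```text
eef_pos: [541.3, -131.7, 196.6]
force: [-0.3, 0.3, 0.4]
eef_pos: [541.2, -131.7, 195.8]
force: [-0.2, -0.2, 0.7]
```

```bash
python3 -m creep '[{"jaw":-1,"xyz":[0,0,-25],"angular":[0,0,0]},{"jaw":-1,"xyz":[-13,60,-25],"angular":[0,0,0]},{"jaw":-1,"xyz":[-13,119,-25],"angular":[0,0,0]},{"jaw":-1,"xyz":[-13,119,-18],"angular":[0,0,0]},{"jaw":-1,"xyz":[-13,119,-12],"angular":[0,0,0]},{"jaw":-1,"xyz":[-13,119,-10],"angular":[0,0,0]}]';python3 - <<'E'
from h import *
im,d=viewer.get_image("top"); im2,_=viewer.get_image("scene")
a=cv2.resize(im[160:235,250:350,::-1],(400,300),interpolation=cv2.INTER_CUBIC);b=cv2.resize(im2[145:205,240:320,::-1],(400,300),interpolation=cv2.INTER_CUBIC)
cv2.imwrite("pics/m8.png",np.clip(np.hstack([a,b]).astype(float)*1.6,0,255))
E
```

```text
clock: 9.32
eef_pos: [553.7, -14.6, 205.4]
tool_rot: [-3.141, -0.001, 3.139]
force: [-0.2, -0.4, 0.1]
width: 0.1
gripper_force: 0.0[ WARN:0@4.421] global loadsave.cpp:1063 imwrite_ Unsupported depth image for selected encoder is fallbacked to CV_8U.
```

View pics/m8.png

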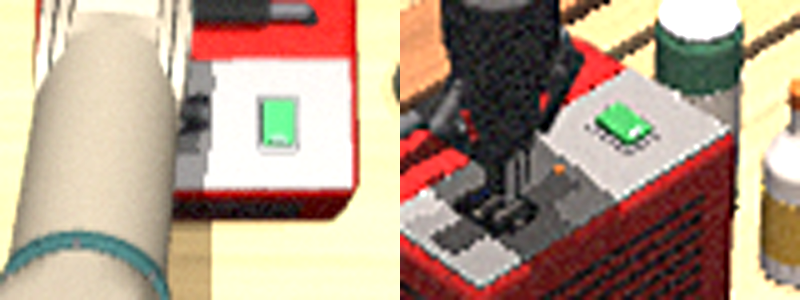

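```bash
cat > rk.py <<'E'
from h import *
def slope(cam,im,d):
    i=im.astype(int); g=(i[...,1]>i[...,0]*1.5)&(i[...,1]>i[...,2]*1.3)
    P,u,v=pts(cam,d,g)
    k=(abs(P[:,0]-560)<22)&(abs(P[:,1]+132)<18)&(P[:,2]>180)&(P[:,2]<215); P=P[k]
    x=P[:,0]-560.5; A=np.c_[np.ones_like(x),x]
    c=np.linalg.lstsq(A,P[:,2],rcond=None)[0]
    return len(x),P[:,:2].min(0).round(),P[:,:2].max(0).round(),c.round(3), i[g][:, :].mean(0).round() if 0 else ''
E
python3 - <<'E'
from rk import *
im=cv2.imread("pics/top0.png")[:,:,::-1]; print("before",slope("top",im,np.load("pics/top0.npy")))
for i in range(3):
    for c in("top","scene"): print(c,slope(c,*viewer.get_image(c)))
E
```

```text
before (74, array([ 547., -144.]), array([ 581., -122.]), array([197.554,  -0.272]), '')
top (69, array([ 549., -141.]), array([ 580., -122.]), array([1.96764e+02, 1.48000e-01]), '')
scene (52, array([ 540., -142.]), array([ 580., -115.]), array([1.98661e+02, 7.70000e-02]), '')
top (71, array([ 548., -144.]), array([ 580., -122.]), array([1.97316e+02, 8.40000e-02]), '')
scene (50, array([ 543., -145.]), array([ 578., -116.]), array([1.98608e+02, 5.90000e-02]), '')
top (69, array([ 548., -144.]), array([ 580., -122.]), array([1.97058e+02, 9.20000e-02]), '')
scene (51, array([ 546., -144.]), array([ 577., -114.]), array([1.98538e+02, 1.37000e-01]), '')
```

The rocker slope went from -0.27 to about +0.1, so it has snapped on. Next is the wheel: I'll come down onto the crown.

```bash
python3 -m creep '[{"jaw":-1,"xyz":[0,2,2],"angular":[0,0,0]},{"jaw":-1,"xyz":[0,2,3],"angular":[0,0,0]}]' | grep -E "pos|force:" | head -2;for i in 1 2 3; do python3 -m creep '[{"jaw":-1,"xyz":[0,0,0.5],"angular":[0,0,0]},{"jaw":-1,"xyz":[0,0,1],"angular":[0,0,0]}]' | grep -E "pos|force:" | head -2; done
```

```text
eef_pos: [554.0, -10.4, 202.7]
force: [0.2, -0.3, 0.1]
eef_pos: [554.1, -10.8, 201.8]
force: [-0.1, 0.6, 0.1]
eef_pos: [554.1, -10.8, 200.9]
force: [-0.0, 0.3, 0.2]
eef_pos: [554.1, -10.8, 199.9]
force: [-0.7, -0.5, 0.0]
```

```bash
for i in 1 2; do python3 -m creep '[{"jaw":-1,"xyz":[0,-0.5,0.5],"angular":[0,0,0]},{"jaw":-1,"xyz":[0,-0.5,1],"angular":[0,0,0]}]' | grep -E "pos|force:" | head -2; done
```

```text
eef_pos: [554.1, -11.4, 198.9]
force: [0.1, -0.7, 0.0]
eef_pos: [554.4, -11.5, 198.4]
force: [-1.9, 1.1, 7.2]
```

```bash
python3 -m creep '[{"jaw":-1,"xyz":[-2,0,0.2],"angular":[0,0,0]},{"jaw":-1,"xyz":[-4,0,0.2],"angular":[0,0,0]},{"jaw":-1,"xyz":[-6,0,0.2],"angular":[0,0,0]}]' | grep -E "pos|force:" | head -2; python3 -m creep '[{"jaw":-1,"xyz":[-2,0,0],"angular":[0,0,0]},{"jaw":-1,"xyz":[-4,0,0],"angular":[0,0,0]},{"jaw":-1,"xyz":[-6,0,0],"angular":[0,0,0]},{"jaw":-1,"xyz":[-8,0,0],"angular":[0,0,0]}]' | grep -E "pos|force:" | head -2;
```

```text
eef_pos: [559.7, -11.5, 198.5]
force: [-1.4, 1.4, 6.2]
eef_pos: [567.9, -11.4, 198.4]
force: [-4.4, 1.4, 8.8]
```

```bash
python3 -m creep '[{"jaw":-1,"xyz":[0,0,-20],"angular":[0,0,0]},{"jaw":-1,"xyz":[14,-60,-20],"angular":[0,0,0]},{"jaw":-1,"xyz":[14,-110,-20],"angular":[0,0,0]},{"jaw":-1,"xyz":[14,-110,-20],"angular":[0,0,0]}]' | grep -E "clock|pos";python3 - <<'E'
from h import *
im,d=viewer.get_image("top"); im2,_=viewer.get_image("scene")
cv2.imwrite("pics/top9.png",im[:,:,::-1]);cv2.imwrite("pics/scene9.png",im2[:,:,::-1])
a=cv2.resize(im[176:206,262:302,::-1],(400,300),interpolation=cv2.INTER_CUBIC);b=cv2.resize(im2[165:201,240:288,::-1],(400,300),interpolation=cv2.INTER_CUBIC)
cv2.imwrite("pics/m9.png",np.clip(np.hstack([a,b]).astype(float)*1.4,0,255).astype(np.uint8))
E
```

```text
clock: 12.6
eef_pos: [553.1, -127.9, 217.7]
```

View pics/m9.png

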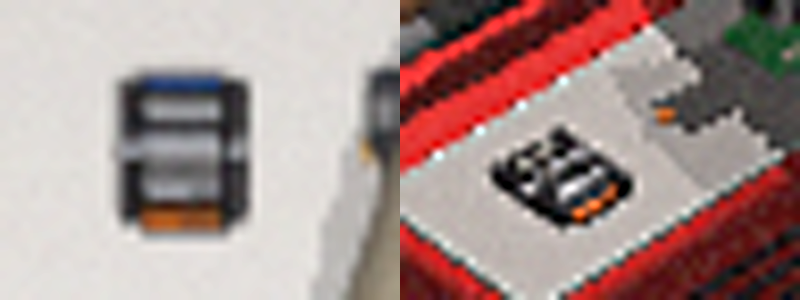

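Blue is now two notches past the marks (180,80) and orange shows low on the near side (180,218). That is the third notch, so one click is done and two remain.

```bash
python3 -m creep '[{"jaw":-1,"xyz":[0,60,0],"angular":[0,0,0]},{"jaw":-1,"xyz":[0,110,0],"angular":[0,0,0]},{"jaw":-1,"xyz":[0,110,10],"angular":[0,0,0]},{"jaw":-1,"xyz":[0,110,16],"angular":[0,0,0]},{"jaw":-1,"xyz":[0,110,18],"angular":[0,0,0]},{"jaw":-1,"xyz":[0,110,19.2],"angular":[0,0,0]},{"jaw":-1,"xyz":[0,110,20],"angular":[0,0,0]}]' | grep -E "clock|pos|force:"
```

```text
clock: 13.58
eef_pos: [554.4, -12.9, 198.4]
force: [-2.4, -1.3, 7.7]
gripper_force: 3.9
```

```bash
python3 -m creep '[{"jaw":-1,"xyz":[-2,0,0],"angular":[0,0,0]},{"jaw":-1,"xyz":[-4,0,0],"angular":[0,0,0]},{"jaw":-1,"xyz":[-6,0,0],"angular":[0,0,0]},{"jaw":-1,"xyz":[-8,0,0],"angular":[0,0,0]},{"jaw":-1,"xyz":[-10,0,0],"angular":[0,0,0]},{"jaw":-1,"xyz":[-12,0,0],"angular":[0,0,0]},{"jaw":-1,"xyz":[-14,0,0],"angular":[0,0,0]}]' | grep -E "pos|force:" | head -2;python3 -m creep '[{"jaw":-1,"xyz":[0,0,-10],"angular":[0,0,0]},{"jaw":-1,"xyz":[0,0,-20],"angular":[0,0,0]},{"jaw":-1,"xyz":[14,-60,-20],"angular":[0,0,0]},{"jaw":-1,"xyz":[14,-110,-20],"angular":[0,0,0]},{"jaw":-1,"xyz":[14,-110,-20],"angular":[0,0,0]}]' | grep -E "clock|pos";cat > or.py <<'E'
from h import *
im,d=viewer.get_image("top"); i=im.astype(int)[176:206,262:300]
for n,m in(("orange",(i[...,0]>i[...,2]+60)&(i[...,0]>i[...,1]+30)),("blue",(i[...,2]>i[...,0]+40))):
    v,u=np.nonzero(m); print(n,len(v),(v.mean()+176,u.mean()+262) if len(v) else '')
cv2.imwrite("pics/topn.png",im[:,:,::-1])
E
python3 or.py; python3 -c "
from h import *
print(proj('top',[[560.5-30*np.sin(a),-12.4,171+30*np.cos(a)] for a in(0,.419,.838)]))"
```

```text
eef_pos: [567.8, -12.8, 198.4]
force: [-3.2, -2.1, 9.8]
clock: 15.08
eef_pos: [553.7, -127.5, 218.4]
orange 24 (np.float64(194.0), np.float64(279.5))
blue 0 
[[279.8791586  190.82161684]
 [279.87494349 194.93064905]
 [279.89298641 198.58306132]]
```

Orange is one notch short of the marks (row 194; the fourth notch predicts 194.9). I'll make one more identical stroke.

```bash
python3 -m creep '[{"jaw":-1,"xyz":[0,60,0],"angular":[0,0,0]},{"jaw":-1,"xyz":[0,110,0],"angular":[0,0,0]},{"jaw":-1,"xyz":[0,110,10],"angular":[0,0,0]},{"jaw":-1,"xyz":[0,110,16],"angular":[0,0,0]},{"jaw":-1,"xyz":[0,110,18],"angular":[0,0,0]},{"jaw":-1,"xyz":[0,110,19.2],"angular":[0,0,0]},{"jaw":-1,"xyz":[0,110,20],"angular":[0,0,0]}]' | grep -E "clock|pos|force:"
python3 -m creep '[{"jaw":-1,"xyz":[-2,0,0],"angular":[0,0,0]},{"jaw":-1,"xyz":[-4,0,0],"angular":[0,0,0]},{"jaw":-1,"xyz":[-6,0,0],"angular":[0,0,0]},{"jaw":-1,"xyz":[-8,0,0],"angular":[0,0,0]},{"jaw":-1,"xyz":[-10,0,0],"angular":[0,0,0]},{"jaw":-1,"xyz":[-12,0,0],"angular":[0,0,0]},{"jaw":-1,"xyz":[-14,0,0],"angular":[0,0,0]}]' | grep -E "pos|force:" | head -2;python3 -m creep '[{"jaw":-1,"xyz":[0,0,-10],"angular":[0,0,0]},{"jaw":-1,"xyz":[0,0,-20],"angular":[0,0,0]},{"jaw":-1,"xyz":[14,-60,-30],"angular":[0,0,0]},{"jaw":-1,"xyz":[14,-110,-40],"angular":[0,0,0]},{"jaw":-1,"xyz":[60,-110,-80],"angular":[0,0,0]},{"jaw":-1,"xyz":[100,-60,-110],"angular":[0,0,0]},{"jaw":-1,"xyz":[120,-60,-110],"angular":[0,0,0]},{"jaw":-1,"xyz":[120,-60,-110],"angular":[0,0,0]}]' | grep -E "clock|pos";python3 or.py; python3 - <<'E'
from rk import *
for c in("top","scene"): 
    im,d=viewer.get_image(c); print(c,slope(c,im,d)); cv2.imwrite(f"pics/f_{c}.png",im[:,:,::-1]); np.save(f"pics/f_{c}.npy",d)
a=cv2.imread("pics/f_top.png")[150:225,230:330];b=cv2.imread("pics/f_scene.png")[140:215,220:320]
cv2.imwrite("pics/m10.png",np.hstack([cv2.resize(x,(400,300),interpolation=cv2.INTER_CUBIC) for x in(a,b)]))
E
```

```text
clock: 16.0
eef_pos: [554.4, -12.9, 198.4]
force: [-2.4, -1.0, 8.5]
gripper_force: 3.9
eef_pos: [567.9, -12.8, 198.4]
force: [-4.2, -2.1, 9.3]
clock: 17.88
eef_pos: [447.3, -71.2, 308.8]
orange 23 (np.float64(190.04347826086956), np.float64(279.6521739130435))
blue 0 
top (38, array([ 562., -144.]), array([ 580., -122.]), array([202.013,  -0.23 ]), '')
scene (52, array([ 547., -143.]), array([ 580., -115.]), array([1.97664e+02, 9.80000e-02]), '')
```

View pics/m10.png

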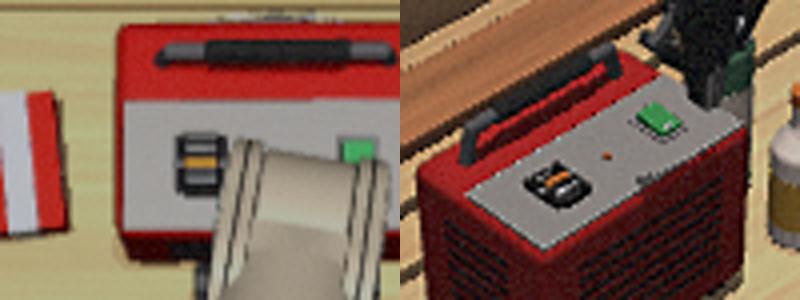

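Orange sits between the white marks (left crop 202,162), the rocker is still tilted on in the scene view, and the heater hasn't moved. The hand is clear, so I'm handing in.

```bash
python3 -c "
from cell import ctrl
print(ctrl.finish_job())"
```

```text
the job is handed in; nothing more can be done
None
```

The job is handed in at about 18 s: the rocker is on, the heat wheel was rolled three clicks so the orange stripe sits between the index marks, and the pictures show no sign that the heater or its neighbours moved.

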